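# Wedge the vial rack tight with a mallet

## Task

The vial rack sits loose in its nest on the sampler deck. Pick up the mallet and, holding it, tap the thick end of the grey wedge so that it drives in between the tapered fence and the rack, until it goes no further and the rack is clamped firmly against the stop bar. Then lay the mallet flat on the bench and let go; move the wedge only with the mallet, do not touch or strike the rack, and leave the other things on the bench where they are.

Things in the scene. Friction and masses are not known exactly. Their poses are not given: they have to be found in the camera images.
- tray: White deck plate fixed to the bench, 200 x 370 mm, top 20 mm above its origin, spanning its x -75..125, y -240..130 mm. The wedge is driven along its +y. A 40 mm high end block (face at y = 95 mm) keeps the rack from sliding along +y.
- fence (a point): Middle of the foot of the fence's inner (+x) face. The fence is aluminium, 40 mm high, 16 mm thick, 190 mm long, on the deck at the robot's side of the wedge. In the tray's frame its inner face follows x = -13.75 mm + 0.15 y, y -95 to 95 mm, so the channel between fence and rack narrows towards +y. Axes as the tray's.
- stop: Aluminium stop bar fixed on the deck, 18 x 180 x 40 mm, parallel to the tray's y; where it is bolted varies by a few mm. Origin on its underside, at the middle of its working face, which looks to -x, at the rack.
- rack: Loose white plastic rack with capped vials, 70 (x) x 180 (y) x 60 mm high, caps to 74 mm, about 0.7 kg, slippery (friction about 0.3), on the deck between wedge and stop bar. Origin at the centre of its underside. At the start it stands 3 to 8 mm short of the stop bar.
- rack_side (a point): Middle of the rack's +x side, 30 mm above its underside; this side must come against the stop bar.
- wedge: Loose smooth grey plastic wedge in the channel, 160 mm long (y), 50 mm high, 0.15 kg, tapering evenly from 36 mm thick at the -y end to 12 mm at the +y end. Its +x face is straight and bears on the rack, its -x face slopes and bears on the fence. Origin at half its length, on the underside of the straight face.
- wedge_butt (a point): Centre of the wedge's thick end: a flat face 36 mm wide, 50 mm high, looking to the tray's -y; strike it here, or up to 10 mm higher. It must go some 55 to 105 mm along +y, moving at 1 to 4 N until the rack meets the stop bar; then the force rises steeply, and blows of 10 to 15 N set it tight. It stays by friction.
- mallet_grip (a point): Where to grip the mallet: on the handle's axis near the balance point, 24 mm above the bench as it lies flat. Mallet 197 mm long, about 0.4 kg, wooden handle, black rubber head. The handle lies along x (head at +x, end at -117 mm), 24 mm wide (y), 30 mm high, flat sides; clear handle from -95 to +32 mm.
- mallet_head (a point): Centre of the mallet's head, 56 mm from the grip point along +x. The head is a cylinder of 48 mm diameter and 90 mm length along y, with equal flat striking faces 45 mm to either side of this point.
- cap0: One of three green screw caps, 40 mm across, 25 mm high, standing together on the bench; origin under its centre. Bystander.
- cap1: Another of the three green caps. Bystander.
- cap2: Another of the three green caps. Bystander.
- bottle_b: White bottle, 72 mm across, 160 mm high; origin under its centre. Bystander.
- beaker: Glass beaker, 80 mm across, 100 mm high; origin under its centre. Bystander.
- wrench: Steel wrench lying flat, 180 mm long (x), 38 mm wide; origin under its middle. Bystander.
Not all that is in view belongs to the job. There is more than one size of the part that bears mallet_grip; the job needs the largest.

How it is judged:
On the way, in this order (a step that is already met when the one before it is completed fails the run):
1. the mallet is held clear of the bench (height (world z) of mallet_head above 0.045 m and contact force between the fingers and mallet above 2 N), for 0.1 s.
2. the wedge is tight (2 N or more between wedge and rack and between rack and stop bar, rack within 2 mm of the bar and parallel to it) while the mallet is still held (contact force between rack and stop above 2 N and contact force between wedge and rack above 2 N and x of rack_side in the frame of stop above -0.002 m and angle between the y axis of rack and the y axis of stop, either way round below 0.03 rad and contact force between the fingers and mallet above 2 N), for 0.2 s.
At the end, for the whole second after the job is handed in: The rack is against the stop bar (within 2 mm, parallel within 0.03 rad), pressed there by the wedge with at least 2 N between wedge and rack and between rack and bar; the wedge lies flat on the deck (within 0.06 rad); the mallet lies flat and still on the bench (grip and head centre below 32 mm) (contact force between rack and stop above 2 N and contact force between wedge and rack above 2 N and x of rack_side in the frame of stop above -0.002 m and angle between the y axis of rack and the y axis of stop, either way round below 0.03 rad and height (world z) of wedge_butt below 0.055 m and angle between wedge's own z axis and vertical below 0.06 rad and height (world z) of each of mallet_grip, mallet_head below 0.032 m and linear speed of mallet below 0.02 m/s); the robot touches nothing.
It fails at once if the robot itself touches the wedge (contact force between any of the fingers, the arm and wedge above 1 N).
It fails at once if the robot touches, or the mallet strikes, the rack (contact force between any of the fingers, the arm and rack above 1 N or contact force between mallet and rack above 1.5 N).
It fails at once if another loose thing on the bench is moved by more than 20 mm (distance of any of cap0, cap1, cap2, bottle_b, beaker, wrench from where it was at the start of the episode above 0.02 m).
It also fails if it takes over 61 s, if anything falls off the work surface, if the arm or the gripper's body presses on something with over 40 N, if the wrist force passes 120 N, or if a joint passes its speed limit or range.

## Robot

A 6-joint arm with a two-finger parallel gripper is mounted at the origin on the work surface. World frame = base frame: x ahead of the robot, y to its left, z up, the work surface at z = 0. Lengths are in m, angles in rad, forces in N, time in s.
With the tool pointing down it reaches from about 0.225 to 0.875 m from the base axis. Payload 3.4 kg.
Tool frame: the origin (TCP) lies at the very end of the fingers, on their centre line; the grasp point (between the pads) lies 19 mm behind it; z points along the fingers, y is the line along which they close (so a half turn about z gives the same grasp; the last joint's range is limited). The gripper opens to 85 mm and grips with 20 to 120 N. Pads are 22 mm wide; open, the fingers measure 114 mm over their backs; the gripper's body (76 mm by 85 mm) begins 54 mm behind the grasp point. The pads swing forward as they close: fully open they stand 13 mm farther back than shut.
Start: joints at [-1.402, 0.276, 1.505, -0, 1.361, -0.121], TCP at [0.164, -0.551, 0.231] pointing down, gripper open.
Joint ranges: [-2.89, 2.89], [-0.75, 2.08], [0.22, 2.7], [-1.18, 4.32], [0.11, 2.71], [-2.7, 2.7]. Speed limits (rad/s): [2.57, 2.57, 3.14, 3.14, 3.14, 3.14].

## Interface

Orientations are given as a unit quaternion [w, x, y, z].
In Python, from rig import manip, get_image, camera_info gives the robot as it stands. The module is installed in compiled form; this text tells all that it offers.
- The arm moves only by the shell command python3 -m crank 'ROWS' [FORCE]. ROWS is a JSON object of lists of equal length, an entry for each row: "translation": the shift along the tool's x, y, z in mm, a list of three; "roll": the turn about the tool's z in rad; "fingers": the opening, from 0 (shut) to 1 (fully open). A call has 1 to 8 rows; each row shifts and turns the commanded pose from where the row before left it, along the tool's axes as they then stand; what a row does not reach is not made up. A row lasts 1/10 s, in which the tool goes at most 50 mm and 8.59 degrees, less where a joint would pass 70% of its speed; a pose out of reach is approached as far as the arm can. A call is refused whole if a number of a shift passes 50 or a number of a turn 0.15, either way. A call with a gripper value outside its range is refused whole. The fingers move at their own pace and stop on an object; FORCE is the grip in N (left out, the last holds). Time passes only in rows, so rows that do not move let the fingers close. It gives the time, the measured TCP pose, the force, the opening and the grip force at its end, in the units of the state.
- manip.get_state(): the state, without advancing time (a new reading comes with each control period).
- get_image(name): name is "scene" or "top"; returns the picture (400x640x3 uint8, blue, green, red); there is no depth.
- camera_info(name): a dict with "mtx" (3x3 intrinsics, pixels), "D" ([k1, k2, p1, p2, k3] as OpenCV has them; the pictures are not rectified), "rvec" (rotation vector, rad) and "tvec" (3), from world to camera coordinates, as OpenCV has them. Camera axes: x right, y down, z forward; pixel columns grow to the right and rows downward; lengths in m; the calibration is good to about 2 mm. A picture is of the moment at which its call begins. camera_info takes no time and is no camera call.
- manip.sign_off(): hands the job in; it is judged then, once.
The state is a dict: "clock": time; "qpos": joint angles; "qd": joint speeds; "effort": joint torques, N m; "position": TCP position; "ee_rot": TCP orientation; "contact_force": force on the tool from outside, world axes, zero at the start; "moment": the same for the moment, N m; "width": finger opening in m; "gripper_force": force on a finger pad.
Only numpy, scipy, OpenCV 4.12 (cv2) and the standard library are available. Lean on these libraries where they do the work, as an engineer would, in place of code of your own. Each camera call takes 0.05 s, during which the arm holds its last target. There are 200 camera calls.

## Working session

There is one attempt and no reset: what is moved stays moved. The work goes in short steps, Python scripts to look and compute and a shell command to move; the robot and the scene stay as the last step left them, time stands still between calls to the robot, and variables do not carry over. Pictures are saved under pics/ and viewed, at most 10 in all, crops included, and the job is handed in when it is done.

```bash
mkdir -p pics
cat > h.py <<'E'
import numpy as np, cv2
from rig import manip, get_image, camera_info
def ray(cam,uv):
    c=camera_info(cam);R,_=cv2.Rodrigues(np.array(c["rvec"],float))
    n=cv2.undistortPoints(np.array([[uv]],float),np.array(c["mtx"],float),np.array(c["D"],float))[0,0]
    o=-R.T@np.array(c["tvec"],float).ravel();d=R.T@np.array([n[0],n[1],1.]);return o,d
def plane(cam,uv,z):
    o,d=ray(cam,uv);return o+d*(z-o[2])/d[2]
def proj(cam,p):
    c=camera_info(cam)
    return cv2.projectPoints(np.array(p,float).reshape(-1,1,3),np.array(c["rvec"],float),np.array(c["tvec"],float),np.array(c["mtx"],float),np.array(c["D"],float))[0][:,0]
E
python3 - <<'E'
from h import *
for n in("scene","top"):
    im=get_image(n);cv2.imwrite(f"pics/{n}0.png",im);o,d=ray(n,(320,200));print(n,o,d)
print(manip.get_state())
E
```

```text
scene [1.21440178 0.46134893 1.15218854] [-0.51402584 -0.36611562 -0.77595135]
top [ 0.3263919  -0.05010089  1.47830824] [ 0.09147695 -0.02087926 -0.99621228]
{'clock': 0.1, 'qpos': array([-1.40201950e+00,  2.76543359e-01,  1.50601153e+00, -1.66508353e-05,
        1.36072681e+00, -1.21004643e-01]), 'qd': array([ 8.64219412e-04, -5.61190103e-05, -2.36471082e-03,  9.60115790e-04,
        1.00991124e-03,  1.15879336e-03]), 'effort': array([ 1.37137802e-03, -4.17698765e+01, -2.46406227e+01, -1.43036291e-04,
        5.85454502e-03,  1.03280883e-06]), 'position': array([ 0.16420708, -0.55055139,  0.23051762]), 'ee_rot': array([-8.44088862e-04,  9.89521084e-01,  1.44385981e-01, -2.83090667e-05]), 'contact_force': array([-0.34629266, -0.76136979, -0.3397234 ]), 'moment': array([0.01144842, 0.03000555, 0.02698799]), 'gripper_force': 0.0, 'width': 0.08557648497794346}
```

View pics/top0.png

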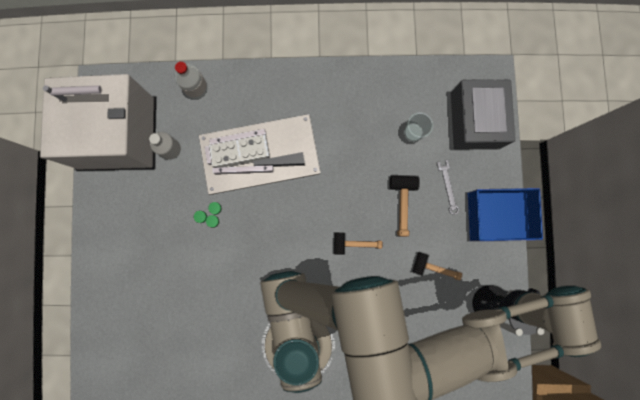

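View pics/scene0.png

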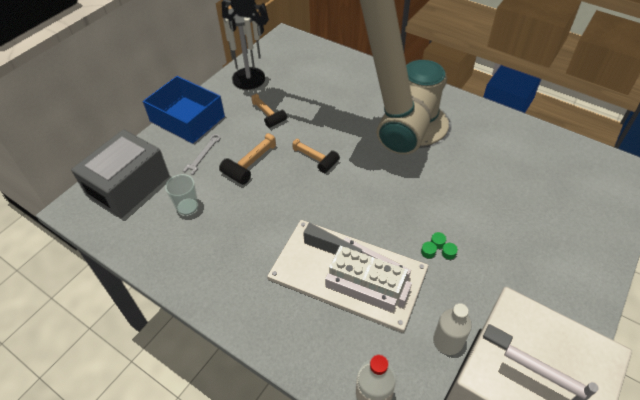

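Top view: image up is +x and left is +y. There are three mallets: A has its head at (404,183) and handle end at (403,235), B runs (340,243)–(380,244), and C runs (420,264)–(460,275). A looks the largest. The wedge's thick end is at about (303,159), facing right (-y). I'll check the mallet lengths and tray in one enlarged crop.

Run:
```python
from h import *
im=cv2.imread("pics/top0.png")
for a,b in(((404,176),(403,237)),((334,243),(382,244)),((415,262),(461,276))):
    print(np.linalg.norm(plane("top",a,.024)-plane("top",b,.024)))
hsv=cv2.cvtColor(im,cv2.COLOR_BGR2HSV)
# mallet A: handle & head
m=cv2.inRange(hsv,(5,90,80),(25,255,255));m[:,:385]=0;m[:,425:]=0;m[:170]=0;m[242:]=0
(c,s,a)=r=cv2.minAreaRect(cv2.findNonZero(m));print("handle",r)
bx=cv2.boxPoints(r);print([plane("top",p,.035).round(4) for p in bx])
d=cv2.inRange(im,(0,0,0),(55,55,55));d[:,:385]=0;d[:,425:]=0;d[:170]=0;d[197:]=0
r=cv2.minAreaRect(cv2.findNonZero(d));print("head",r,plane("top",r[0],.035))
cr=np.hstack([cv2.resize(im[105:205,190:330],None,fx=3.2,fy=3.2,interpolation=cv2.INTER_CUBIC),cv2.resize(im[165:285,325:470],None,fx=2.4,fy=2.667,interpolation=cv2.INTER_CUBIC)[:320]])
print(cr.shape);cv2.imwrite("pics/crop1.png",cr)
```

```text
0.19557668449061189
0.1522236227796172
0.15279458847609442
handle ((403.0, 212.0), (46.0, 10.0), 90.0)
[array([ 0.4893, -0.3291,  0.035 ]), array([ 0.4886, -0.3611,  0.035 ]), array([ 0.3427, -0.3556,  0.035 ]), array([ 0.3434, -0.3239,  0.035 ])]
head ((403.5, 182.0), (14.0, 29.0), 90.0) [ 0.51134993 -0.34756192  0.035     ]
(320, 796, 3)
```

View pics/crop1.png

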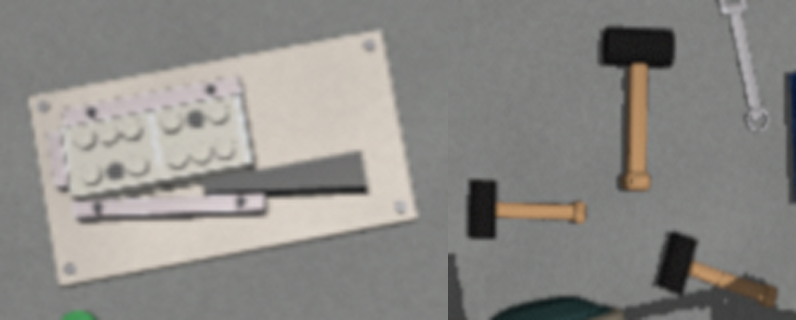

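Mallet A measures 196 mm, matching the stated 197 mm; B and C measure about 152 mm. The crop confirms A is the one. The tray, rack, wedge and fence are clear in it too, and the butt sits about 110 mm beyond the rack's -y end. Next I'll measure the tray frame, butt and mallet axis.

```bash
cat > meas.py <<'E'
from h import *
im=cv2.imread("pics/top0.png").astype(np.uint8)
hsv=cv2.cvtColor(im,cv2.COLOR_BGR2HSV)
def world(mask,z):
    return np.array([plane("top",(float(p[0][0]),float(p[0][1])),z)[:2] for p in cv2.findNonZero(mask)])
m=cv2.inRange(hsv,(5,90,80),(25,255,255));m[:,:385]=0;m[:,425:]=0;m[:170]=0;m[242:]=0
h=world(m,.035)
v=cv2.fitLine(h.astype(np.float32),cv2.DIST_HUBER,0,.01,.01).ravel();v=v*np.sign(v[0])
d=cv2.inRange(im,(0,0,0),(55,55,55));d[:,:385]=0;d[:,425:]=0;d[:170]=0;d[197:]=0
hd=world(d,.035).mean(0)
print("handle axis",v,"yaw",np.arctan2(v[1],v[0]),"handle xmin",h[:,0].min(),"head",hd)
# tray corners
c=np.array([(30,98),(380,30),(418,215),(60,285)])/3.2+np.array([190,105])
P=np.array([plane("top",p,.02)[:2] for p in c]) # (+x,+y),(+x,-y),(-x,-y),(-x,+y)
print(P.round(4)); 
loc=np.array([[.125,.13],[.125,-.24],[-.075,-.24],[-.075,.13]])
A,b=loc-loc.mean(0),P-P.mean(0)
th=np.arctan2((A[:,0]*b[:,1]-A[:,1]*b[:,0]).sum(),(A*b).sum());R=np.array([[np.cos(th),-np.sin(th)],[np.sin(th),np.cos(th)]])
t=P.mean(0)-R@loc.mean(0);print("tray",t,"yaw",th,"resid mm",(P-(loc@R.T+t))*1e3)
np.savez("tray.npz",R=R,t=t,th=th)
def loc_(px,z): return (R.T@(plane("top",px,z)[:2]-t)*1e3).round(1)
k=lambda x,y:(x/3.2+190,y/3.2+105)
for n,q,z in(("butt+x",(360,152),.07),("butt-x",(366,184),.07),("tip+x?",(206,177),.07),("rack +x-y",(243,95),.08),("rack -x-y",(252,163),.08),("rack -x+y",(68,195),.08),("fence-y",(266,196),.06),("stop +x-y",(240,78),.06)): print(n,loc_(k(*q),z))
E
python3 meas.py
```

```text
handle axis [ 0.99849474 -0.05484788  0.4140002  -0.34352452] yaw -0.05487541 handle xmin 0.34281125619068176 head [ 0.51062117 -0.34740161]
[[ 0.6799  0.3098]
 [ 0.7422 -0.05  ]
 [ 0.5503 -0.0846]
 [ 0.4865  0.2781]]
tray [0.58064338 0.16322843] yaw 0.1722954865123903 resid mm [[-1.64922042 -2.92321454]
 [-2.77723987  1.83138736]
 [ 2.37364146  1.48659809]
 [ 2.05281883 -0.39477091]]
butt+x [  -7.8 -192.8]
butt-x [ -40.1 -192.6]
tip+x? [ -3.1 -40.2]
rack +x-y [ 67.8 -91.1]
rack -x-y [ -0.2 -87.6]
rack -x+y [ 3.5 94.5]
fence-y [-31.2 -94. ]
stop +x-y [ 90.4 -90.2]
```

```bash
python3 -m crank '{"translation":[[0,0,0],[0,0,0],[0,0,0],[36,-27,0],[36,-27,0],[36,-27,0],[36,-27,0],[36,-27,0]],"roll":[0.115,0.115,0.115,0,0,0,0,0],"fingers":[1,1,1,1,1,1,1,1]}' 100
python3 -m crank '{"translation":[[36,-28,0],[36,-28,0],[36,-28,0],[0,0,30],[0,0,40],[0,0,30],[0,0,0],[0,0,0]],"roll":[0,0,0,0,0,0,0,0],"fingers":[1,1,1,1,1,1,1,1]}'
cat > st.py <<'E'
from h import *
s=manip.get_state();w,x,y,z=s["ee_rot"]
yaw=np.arctan2(2*(x*y+w*z),1-2*(y*y+z*z))
def to_tool(p): # world target -> tool shift mm
    d=(np.array(p)-s["position"])*1e3;c,n=np.cos(yaw),np.sin(yaw)
    return np.round([d[0]*c+d[1]*n,d[0]*n-d[1]*c,-d[2]],1)
if __name__=="__main__":
    print(s["clock"],s["position"].round(4),"yaw",yaw.round(4),"F",s["contact_force"].round(2),s["gripper_force"],s["width"],s["qpos"].round(2))
E
python3 - <<'E'
from st import *
print(yaw,s["position"],to_tool([.471,-.3467,.006]))
for n in("scene","top"): cv2.imwrite(f"pics/{n}1.png",get_image(n))
a=cv2.imread("pics/scene1.png");p=proj("scene",[[.471,-.3467,.04]])[0];print(p)
x,y=int(p[0]),int(p[1]);cv2.imwrite("pics/c2.png",cv2.resize(a[max(0,y-70):y+70,x-90:x+90],None,fx=4,fy=4))
E
```

```text
clock: 0.9
position: [0.3526, -0.4248, 0.2309]
ee_rot: [-0.0, 1.0, -0.028, -0.0]
contact_force: [1.1, -1.5, -0.7]
width: 0.0855
gripper_force: 0.0
clock: 1.7
position: [0.4639, -0.3483, 0.1313]
ee_rot: [-0.0, 1.0, -0.028, -0.0]
contact_force: [0.5, -0.2, 0.5]
width: 0.085
gripper_force: 0.0
-0.05525402736322843 [ 0.46393787 -0.34830046  0.13126769] [  7.   -2.  125.3]
[243.71397293 158.98165075]
```

View pics/c2.png

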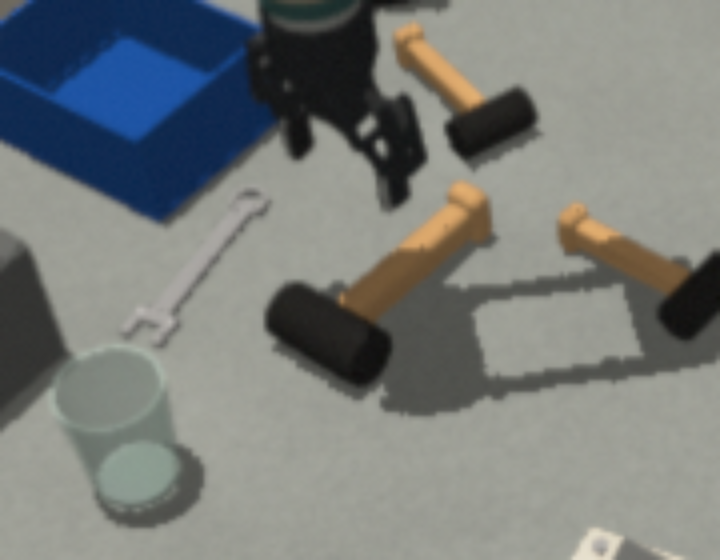

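The open gripper straddles the handle line, and the planned grip point projects onto the handle just behind the head. I'll descend and grip.

```bash
python3 -m crank '{"translation":[[4,-2,30],[0,0,30],[0,0,25],[0,0,20],[0,0,20],[0,0,0],[0,0,0],[0,0,0]],"roll":[0,0,0,0,0,0,0,0],"fingers":[1,1,1,1,1,1,0,0]}' 110
python3 -m crank '{"translation":[[0,0,0],[0,0,0],[0,0,0],[0,0,0],[0,0,0],[0,0,0]],"roll":[0,0,0,0,0,0],"fingers":[0,0,0,0,0,0]}' 110; python3 st.py
```

```text
clock: 2.6
position: [0.4693, -0.3478, 0.0083]
ee_rot: [0.001, 1.0, -0.028, 0.001]
contact_force: [-0.1, 0.2, -0.5]
width: 0.0589
gripper_force: 0.0
clock: 3.2
position: [0.4686, -0.347, 0.0076]
ee_rot: [0.001, 1.0, -0.028, 0.001]
contact_force: [-0.8, 0.3, 5.6]
width: 0.0229
gripper_force: 108.4
3.2 [ 0.4686 -0.347   0.0076] yaw -0.0553 F [-0.84  0.32  5.59] 108.4053897857666 0.022858876046536823 [-0.76  0.49  1.79  0.    0.86  0.87]
```

```bash
python3 -m crank '{"translation":[[0,0,-15],[0,0,-25],[0,0,-30],[0,0,0],[0,0,0]],"roll":[0,0,-0.11,-0.117,0],"fingers":[0,0,0,0,0]}' 110
python3 - <<'E'
from st import *
print(yaw)
a=get_image("top");b=get_image("scene");cv2.imwrite("pics/top2.png",a);cv2.imwrite("pics/scene2.png",b)
c,n=np.cos(yaw),np.sin(yaw);x=s["position"]+.044*np.array([c,n,0])+[0,0,.019]
print("head guess",x)
out=[]
for nm,i in(("top",a),("scene",b)):
    p=proj(nm,[x])[0];print(nm,p);u,v=int(p[0]),int(p[1]);q=cv2.resize(i[v-50:v+50,u-65:u+65],(390,300),interpolation=cv2.INTER_CUBIC);cv2.circle(q,(195,150),2,(0,0,255),-1);out.append(q)
cv2.imwrite("pics/c3.png",np.hstack(out))
E
python3 st.py
```

```text
clock: 3.7
position: [0.468, -0.3464, 0.0768]
ee_rot: [0.0, 0.996, 0.086, 0.0]
contact_force: [-1.4, 1.1, -4.5]
width: 0.0227
gripper_force: 108.1
0.1716698785806414
head guess [ 0.51130834 -0.33892919  0.09583923]
top [404.67481293 179.45709711]
scene [234.31703167 155.15923178]
3.8 [ 0.4672 -0.3457  0.0755] yaw 0.1695 F [ 0.14  0.08 -4.79] 108.08509111404419 0.022222418537466638 [-0.76  0.41  1.72 -0.    1.02  0.64]
```

View pics/c3.png

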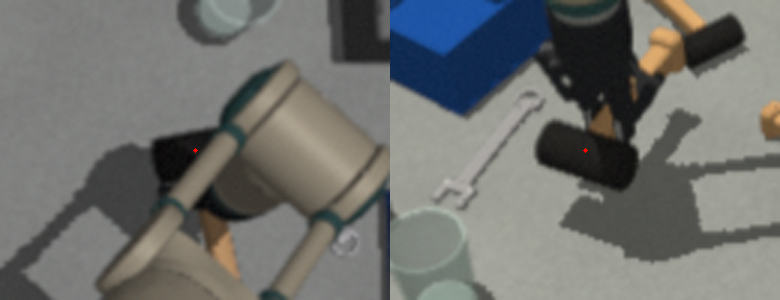

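The mallet is held level. The predicted head centre lands on the head in both views: (404,179) in top and (234,155) in scene. I'll carry it to a start position behind the butt.

```bash
python3 -m crank '{"translation":[[18,-30,0],[18,-31,0],[19,-31,0],[19,-31,0],[19,-31,0],[19,-31,0],[18,-30,0],[0,0,0]],"roll":[0,0,0,0,0,0,0,0],"fingers":[0,0,0,0,0,0,0,0]}'
python3 -m crank '{"translation":[[0,0,20],[0,0,20],[0,0,0],[0,0,0]],"roll":[0,0,0,0],"fingers":[0,0,0,0]}'
python3 - <<'E'
from st import *
T=np.load("tray.npz");print("TCP tray",T["R"].T@(s["position"][:2]-T["t"])*1e3)
a=get_image("top");b=get_image("scene");cv2.imwrite("pics/top3.png",a);cv2.imwrite("pics/scene3.png",b)
cv2.imwrite("pics/c4.png",np.hstack([cv2.resize(a[100:200,200:330],(390,300),interpolation=cv2.INTER_CUBIC),cv2.resize(b[190:310,260:416],(390,300),interpolation=cv2.INTER_CUBIC)]))
E
python3 st.py
```

```text
clock: 4.6
position: [0.5596, -0.1081, 0.075]
ee_rot: [-0.002, 0.996, 0.087, -0.001]
contact_force: [-0.4, -1.5, -3.8]
width: 0.0223
gripper_force: 108.7
clock: 5.0
position: [0.5585, -0.1127, 0.0355]
ee_rot: [-0.0, 0.996, 0.085, -0.001]
contact_force: [0.7, -0.1, -3.2]
width: 0.0223
gripper_force: 108.6
TCP tray [ -69.06738962 -268.02258106]
5.1 [ 0.5599 -0.1131  0.0369] yaw 0.1708 F [-0.12 -0.99 -4.08] 108.63906741142273 0.022614621086722644 [-0.32  0.44  1.78 -0.    0.91  1.08]
```

View pics/c4.png

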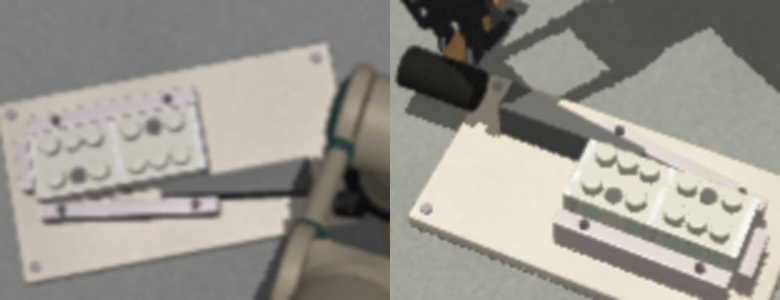

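The head sits in line with the butt with a gap of roughly 30 mm, so I'll push forward gently while watching the force.

```bash
python3 -m crank '{"translation":[[0,-4,2],[0,-5,1],[0,-5,0],[0,-5,0],[0,-5,0],[0,-5,0],[0,-5,0],[0,-5,0]],"roll":[0,0,0,0,0,0,0,0],"fingers":[0,0,0,0,0,0,0,0]}'
python3 -m crank '{"translation":[[0,-5,0],[0,-5,0],[0,-5,0],[0,-5,0],[0,-5,0],[0,-5,0]],"roll":[0,0,0,0,0,0],"fingers":[0,0,0,0,0,0]}'
python3 - <<'E'
from st import *
T=np.load("tray.npz");print("TCP tray",T["R"].T@(s["position"][:2]-T["t"])*1e3)
a=get_image("top");b=get_image("scene");cv2.imwrite("pics/top4.png",a);cv2.imwrite("pics/scene4.png",b)
cv2.imwrite("pics/c5.png",np.hstack([cv2.resize(a[100:200,200:330],(390,300),interpolation=cv2.INTER_CUBIC),cv2.resize(b[190:310,260:416],(390,300),interpolation=cv2.INTER_CUBIC)]))
E
python3 st.py
```

```text
clock: 5.9
position: [0.5528, -0.0738, 0.0334]
ee_rot: [0.0, 0.996, 0.086, 0.0]
contact_force: [-0.3, -1.1, -4.0]
width: 0.0225
gripper_force: 108.8
clock: 6.5
position: [0.548, -0.0443, 0.0334]
ee_rot: [0.0, 0.996, 0.086, 0.0]
contact_force: [1.1, -0.3, -3.2]
width: 0.0227
gripper_force: 108.8
TCP tray [ -67.72792707 -198.82022983]
6.6 [ 0.5471 -0.0436  0.0332] yaw 0.1724 F [-0.05  1.41 -3.15] 108.82034182548523 0.022739221604912326 [-0.21  0.42  1.84  0.    0.88  1.19]
```

View pics/c5.png

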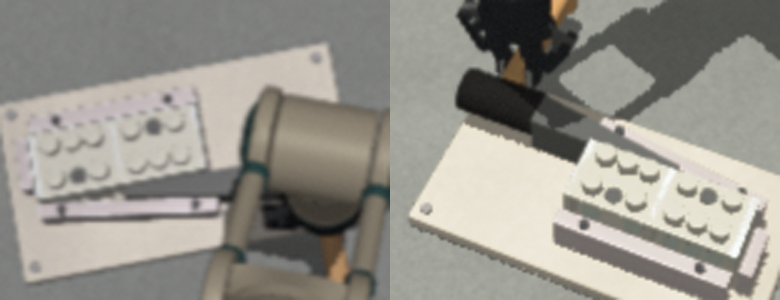

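The head is against the butt and the wedge has moved in about 40 mm, with the rack still straight. I'll keep going.

```bash
python3 -m crank '{"translation":[[0,-4,0],[0,-4,0],[0,-4,0],[0,-4,0],[0,-4,0],[0,-4,0]],"roll":[0,0,0,0,0,0],"fingers":[0,0,0,0,0,0]}'
python3 -m crank '{"translation":[[0,-3,0],[0,-3,0],[0,-3,0],[0,-3,0]],"roll":[0,0,0,0],"fingers":[0,0,0,0]}'; python3 st.py
```

```text
clock: 7.2
position: [0.5442, -0.0209, 0.0335]
ee_rot: [0.0, 0.996, 0.086, 0.001]
contact_force: [2.4, -3.5, -3.5]
width: 0.0225
gripper_force: 108.8
clock: 7.6
position: [0.5419, -0.009, 0.0334]
ee_rot: [0.0, 0.996, 0.086, 0.0]
contact_force: [2.0, -5.0, -3.5]
width: 0.0227
gripper_force: 108.9
7.6 [ 0.5419 -0.009   0.0334] yaw 0.1717 F [ 2.05 -4.98 -3.49] 108.85061144828796 0.022694040282041326 [-0.14  0.41  1.85 -0.    0.88  1.25]
```

```bash
python3 -m crank '{"translation":[[0,-2,0],[0,-2,0],[0,-2,0]],"roll":[0,0,0],"fingers":[0,0,0]}'
python3 -m crank '{"translation":[[0,-2,0],[0,-2,0]],"roll":[0,0],"fingers":[0,0]}'; python3 st.py
```

```text
clock: 7.9
position: [0.5408, -0.0031, 0.0334]
ee_rot: [0.0, 0.996, 0.086, 0.0]
contact_force: [3.3, -4.3, -4.0]
width: 0.0225
gripper_force: 108.9
clock: 8.1
position: [0.5401, 0.0005, 0.0334]
ee_rot: [0.001, 0.996, 0.086, 0.0]
contact_force: [2.7, -10.2, -3.8]
width: 0.0227
gripper_force: 109.3
8.1 [5.401e-01 5.000e-04 3.340e-02] yaw 0.172 F [  2.74 -10.21  -3.85] 109.25742745399475 0.022743540671224267 [-0.13  0.41  1.86 -0.    0.87  1.27]
```

The force is rising steeply, so the rack has met the bar. I'll set it tight.

```bash
python3 -m crank '{"translation":[[0,-1,0],[0,0,0]],"roll":[0,0],"fingers":[0,0]}'
python3 -m crank '{"translation":[[0,-1,0],[0,0,0]],"roll":[0,0],"fingers":[0,0]}';python3 -m crank '{"translation":[[0,0,0],[0,0,0]],"roll":[0,0],"fingers":[0,0]}';python3 st.py
```

```text
clock: 8.3
position: [0.5401, 0.0005, 0.0335]
ee_rot: [0.001, 0.996, 0.086, 0.0]
contact_force: [2.4, -8.8, -3.2]
width: 0.0229
gripper_force: 109.0
clock: 8.5
position: [0.5401, 0.0005, 0.0336]
ee_rot: [0.002, 0.996, 0.086, 0.0]
contact_force: [1.4, -11.4, -4.3]
width: 0.0228
gripper_force: 109.1
clock: 8.7
position: [0.54, 0.0005, 0.0335]
ee_rot: [0.002, 0.996, 0.086, 0.0]
contact_force: [2.8, -12.4, -3.3]
width: 0.0228
gripper_force: 109.1
8.7 [5.40e-01 5.00e-04 3.35e-02] yaw 0.1722 F [  2.75 -12.45  -3.31] 109.1321611404419 0.022812493497273035 [-0.13  0.41  1.86 -0.    0.87  1.28]
```

```bash
python3 -m crank '{"translation":[[0,-1.5,0],[0,-1.5,0],[0,0,0],[0,0,0],[0,0,0]],"roll":[0,0,0,0,0],"fingers":[0,0,0,0,0]}'; python3 st.py
python3 - <<'E'
from st import *
T=np.load("tray.npz");print("TCP tray",T["R"].T@(s["position"][:2]-T["t"])*1e3)
a=get_image("top");b=get_image("scene");cv2.imwrite("pics/top5.png",a);cv2.imwrite("pics/scene5.png",b)
cv2.imwrite("pics/c6.png",np.hstack([cv2.resize(a[100:200,200:330],(390,300),interpolation=cv2.INTER_CUBIC),cv2.resize(b[200:320,290:446],(390,300),interpolation=cv2.INTER_CUBIC)]))
E
```

```text
clock: 9.2
position: [0.5399, 0.0006, 0.0338]
ee_rot: [0.004, 0.996, 0.086, 0.001]
contact_force: [2.5, -20.2, -3.7]
width: 0.0227
gripper_force: 109.5
9.2 [0.5399 0.0006 0.0338] yaw 0.1728 F [  2.46 -20.23  -3.74] 109.50449466705322 0.022708965806392013 [-0.12  0.41  1.86 -0.01  0.87  1.28]
TCP tray [ -67.99012467 -153.2096354 ]
```

View pics/c6.png

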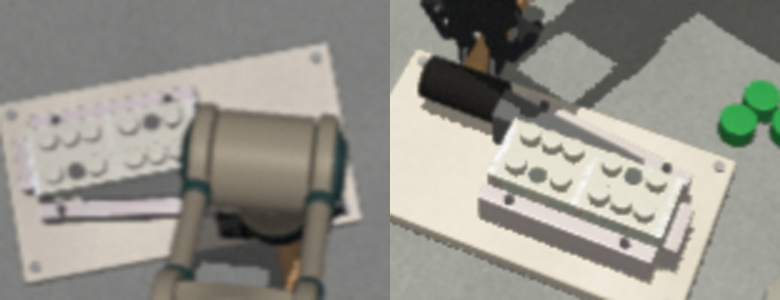

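The rack now bears flush on the bar. The wedge is in to a butt y of about -108 and holds at 20 N without moving. I'll back off and return the mallet to its original free spot.

```bash
python3 -m crank '{"translation":[[0,5,0],[0,10,0],[0,25,0],[0,30,0],[0,10,-25],[0,0,-25],[0,0,0]],"roll":[0,0,0,0,0,0,0],"fingers":[0,0,0,0,0,0,0]}'
python3 -m crank '{"translation":[[0,0,0],[0,0,0],[0,0,0]],"roll":[0.11,0.117,0],"fingers":[0,0,0]}'
python3 -c "
from st import *
print(to_tool([.4686,-.347,.0085]),yaw)"; python3 st.py
```

```text
clock: 10.0
position: [0.5541, -0.0733, 0.0857]
ee_rot: [0.0, 0.996, 0.086, 0.002]
contact_force: [1.4, 0.4, -2.7]
width: 0.0229
gripper_force: 109.8
clock: 10.3
position: [0.5509, -0.0719, 0.0818]
ee_rot: [-0.001, 1.0, -0.027, -0.002]
contact_force: [0.8, 0.6, -4.6]
width: 0.0226
gripper_force: 109.6
[-67.3 279.2  73.3] -0.054127579737978306
10.3 [ 0.5509 -0.0719  0.0818] yaw -0.0541 F [ 0.81  0.57 -4.65] 109.56004500389099 0.02258123623746308 [-0.26  0.37  1.76  0.    1.01  1.37]
```

```bash
python3 -m crank '{"translation":[[-10,40,0],[-10,40,0],[-10,40,0],[-10,40,0],[-10,40,0],[-10,40,0],[-7,39,0],[0,0,0]],"roll":[0,0,0,0,0,0,0,0],"fingers":[0,0,0,0,0,0,0,0]}'
python3 -m crank '{"translation":[[0,0,25],[0,0,20],[0,0,15],[0,0,7],[0,0,0],[0,0,0]],"roll":[0,0,0,0,0,0],"fingers":[0,0,0,0,0,0]}'; python3 st.py
```

```text
clock: 11.1
position: [0.4694, -0.3528, 0.0824]
ee_rot: [0.002, 1.0, -0.028, 0.0]
contact_force: [0.7, -0.1, -3.9]
width: 0.0225
gripper_force: 110.1
clock: 11.7
position: [0.4706, -0.3477, 0.0165]
ee_rot: [0.0, 1.0, -0.027, 0.0]
contact_force: [0.2, -0.1, -3.9]
width: 0.0226
gripper_force: 110.2
11.7 [ 0.4706 -0.3477  0.0165] yaw -0.054 F [ 0.16 -0.1  -3.94] 110.24518489837646 0.022606102796301045 [-0.76  0.48  1.77  0.    0.89  0.87]
```

```bash
python3 -m crank '{"translation":[[0,0,4],[0,0,3],[0,0,2],[0,0,0],[0,0,0]],"roll":[0,0,0,0,0],"fingers":[0,0,0,0,0]}'
```

```text
clock: 12.2
position: [0.4703, -0.348, 0.0077]
ee_rot: [0.0, 1.0, -0.028, 0.0]
contact_force: [-0.9, 1.4, -0.2]
width: 0.0225
gripper_force: 110.7
```

The bench is now carrying the mallet, so I'll release it and rise clear.

```bash
python3 -m crank '{"translation":[[0,0,0],[0,0,0],[0,0,0],[0,0,0],[0,0,0],[0,0,0],[0,0,0],[0,0,0]],"roll":[0,0,0,0,0,0,0,0],"fingers":[0.7,0.8,0.9,1,1,1,1,1]}'
python3 -m crank '{"translation":[[0,0,-15],[0,0,-30],[0,0,-40],[0,0,-40],[-50,0,0],[-50,0,0],[-30,30,0],[0,0,0]],"roll":[0,0,0,0,0,0,0,0],"fingers":[1,1,1,1,1,1,1,1]}'
python3 - <<'E'
from h import *
a=get_image("top");b=get_image("scene");cv2.imwrite("pics/top6.png",a);cv2.imwrite("pics/scene6.png",b)
cv2.imwrite("pics/c7.png",np.hstack([cv2.resize(a[100:220,195:435],(480,240),interpolation=cv2.INTER_CUBIC),cv2.resize(b[110:320,180:460],(320,240),interpolation=cv2.INTER_CUBIC)]))
E
python3 st.py
```

```text
clock: 13.0
position: [0.4703, -0.3479, 0.0073]
ee_rot: [0.0, 1.0, -0.028, 0.0]
contact_force: [0.1, -0.3, 0.6]
width: 0.0854
gripper_force: 0.0
clock: 13.8
position: [0.3354, -0.3728, 0.1328]
ee_rot: [0.001, 1.0, -0.03, -0.001]
contact_force: [-0.3, 0.9, 0.0]
width: 0.0849
gripper_force: 0.0
13.9 [ 0.3384 -0.3713  0.1326] yaw -0.0577 F [ 0.42 -0.14 -0.26] 0.0 0.08554072372268194 [-0.97  0.25  1.81  0.    1.08  0.66]
```

View pics/c7.png

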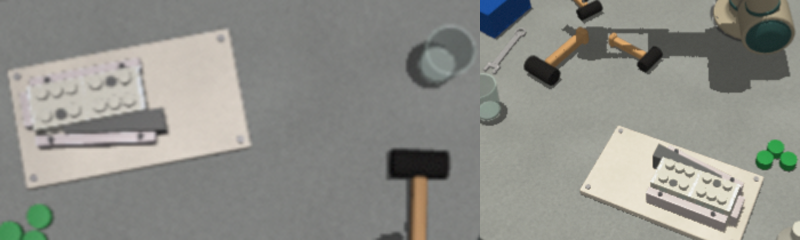

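The wedge is in, with its butt near (165,120) in the crop. The rack is straight against the bar and the mallet lies flat on the bench, clear of everything, so I'm handing in.

```bash
python3 -c "
from rig import manip
print(manip.sign_off())"
```

```text
the job is handed in; nothing more can be done
None
```

I handed the job in at about 14 s of the 61 s allowed: the wedge is in tight (it did not move under a 20 N push), the rack looks straight against the stop bar, and the mallet lies flat on the bench with the gripper clear; the hand-in returned no verdict.

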